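Find a rotor's heavy side on the balancing stand

TASK

Take the handle of the steel rotor on the balancing stand and draw the rotor's carriage out from under the blue cover, fully to its stop. Then crank the rotor round by the handle to feel which side of it is heavy, and bring that heavy side straight down. Finish while still gripping the handle, keeping the rotor there and the carriage out; leave the other things on the bench where they are.

Things in the scene. Friction and masses are not known exactly. Their poses are not given: they have to be found in the camera images.
- stand: Balancing stand, fixed to the bench: grey base plate 220 x 350 x 12 mm with two rails along its own y axis. Origin on the bench surface, under the rails' middle line; y runs along the rails and is parallel to the rotor's spindle, z is up. The rotor's handle points to the stand's -y; the blue cover is over its +y half.
- cover_edge (a point): Middle of the front (-y) top edge of the stand's blue cover, a fixed overhang 220 x 180 x 12 mm that reaches from here to +y, its top 262 mm and underside 250 mm above the bench, on two posts at its +y end. At carriage joint 0 the rotor's front face is right below this edge. Axes as the stand's.
- carriage (a joint): How far the aluminium carriage with the rotor is drawn out along the stand's -y, in m: 0 = fully under the cover, 0.12 = fully out, against its stop. It slides with about 6 N of friction (a little more when fast) and stays where it is left. It is drawn out by the rotor's handle.
- spindle (a point): The centre of the rotor's front face, on the horizontal spindle, 155 mm above the bench; axes as the stand's; it moves with the carriage but does not turn with the rotor. The rotor turns about the spindle's axis (the stand's y), several turns either way.
- drum_middle (a point): Middle of the rotor, a closed steel drum of 156 mm diameter, 45 mm thick; does not turn. Its looks tell nothing of its heavy side. Bearing friction is constant, about 0.34 N m; the hidden weight adds up to 0.21 to 0.31 N m: against you while the heavy side rises (most when level with the spindle), with you while it sinks. So the rotor stays wherever it is left.
- handle: Crank handle on the rotor's face: a black sleeve, 20 mm diameter, 62 mm long, parallel to the spindle. Origin at its middle, 60 mm in front of the face, 65 mm off the spindle's axis. It spins freely on its pin, so a gripper can keep its own orientation while it goes round. At the start within 45 degrees of the top. The heavy side lies at an unknown angle to it.
- camera: Bystander: small black camera module, about 50 x 40 x 40 mm, loose on the bench. Origin under its middle.
- jar: Bystander: jar, 52 mm diameter, 70 mm high, loose on the bench. Origin under its middle.
- driver: Bystander: screwdriver lying on the bench, about 200 mm long. Origin under its middle.

How it is judged (in metres and radians):
On the way:
1. the carriage is drawn out to its stop (value of joint carriage above 0.112 m), for 0.1 s.
At the end, for the whole second after the job is handed in: The carriage is out (joint above 0.11 m), the rotor's heavy side points down within 17 degrees and is at rest, and the fingers still grip the handle (over 1.5 N), all through the last second (value of joint carriage above 0.11 m and z of slug_c0 in the frame of spindle below 0 m and x of slug_c0 in the frame of spindle between -0.0132 and 0.0132 m and contact force between handle and the fingers above 1.5 N and linear speed of handle below 0.01 m/s); the arm keeps its last pose, push and grip.
It fails at once if the camera is pushed away (over 20 mm) (distance of camera from where it was at the start of the episode above 0.02 m).
It fails at once if the jar is pushed away (over 20 mm) (distance of jar from where it was at the start of the episode above 0.02 m).
It fails at once if the driver is pushed away (over 20 mm) (distance of driver from where it was at the start of the episode above 0.02 m).
It also fails if it takes over 72 s, if anything falls off the work surface, if the arm or the gripper's body presses on something with over 40 N, if the wrist force passes 120 N, or if a joint passes its speed limit or range.

ROBOT

A 6-joint arm with a two-finger parallel gripper is mounted at the origin on the work surface. World frame = base frame: x ahead of the robot, y to its left, z up, the work surface at z = 0. Lengths are in m, angles in degrees, forces in N, time in s.
With the tool pointing down it reaches from about 0.275 to 0.725 m from the base axis. Payload 15.9 kg.
Tool frame: the origin (TCP) lies midway between the tips of the shut fingers; the grasp point (between the pads) lies manip.grasp_offset behind it (manip.grasp_offset is the distance from the TCP to the grasp point, in m); z points along the fingers, y is the line along which they close (so a half turn about z gives the same grasp; the last joint's range is limited). The gripper opens to 85 mm and grips with 20 to 120 N. Pads are 22 mm wide; open, the fingers measure 114 mm over their backs; the gripper's body (76 mm by 85 mm) begins 54 mm behind the grasp point. The pads swing forward as they close: fully open they stand 13 mm farther back than shut.
Start: joints at [-71.391, 12.198, -1.971, 75.831, 0, 90], TCP at [0.16, -0.474, 0.231] pointing down, gripper open.
Joint ranges: [-170.91, 170.91], [-42.67, 98.43], [-65.05, 77.54], [-120.47, 116.71], [-90, 82.35], [-180, 180]. Speed limits (degrees/s): [108.29, 108.29, 136.94, 147.25, 180, 180].

INTERFACE

Orientations are given as a 3x3 rotation matrix whose columns are the frame's x, y, z axes.
In Python, from rig import manip gives the robot as it stands. The module is installed in compiled form; this text tells all that it offers.
- The arm moves only by the tool play_rows, never from a script. Its argument "increments" is a list of rows, each an object with "xyz": the shift along the tool's x, y, z in cm, a list of three; "spin": the turn about the tool's z in degrees; "fingers": the gripper command: -1 is shut, 1 is fully open, values between are in proportion. A call has exactly 10 rows; each row shifts and turns the commanded pose from where the row before left it, along the tool's axes as they then stand; what a row does not reach is not made up. A row lasts 1/8 s, in which the tool goes at most 62.5 mm and 10.7 degrees, less where a joint would pass 70% of its speed; a pose out of reach is approached as far as the arm can. A call is refused whole if a number of a shift passes 6.25 or a number of a turn 10.7, either way. A call with a gripper value outside its range is refused whole. The fingers move at their own pace and stop on an object; "squeeze" is the grip in N (left out, the last holds). Time passes only in rows, so rows that do not move let the fingers close, or fill a call up. It gives the time, the measured TCP pose, the force, the opening and the grip force at its end, in the units of the state.
- manip.get_obs(): the state, without advancing time (a new reading comes with each control period).
- manip.camera(name): name is "scene" or "top"; returns the picture (400x640x3 uint8, red, green, blue); there is no depth.
- manip.camera_params(name): a dict with "fovy" (degrees; the focal length in pixels is half the picture's height over the tangent of half this angle, whatever the lens; pixels are square), "cx", "cy" (the principal point, pixels), "k1" (the pictures are not rectified: a ray, as slopes to the right and down, at radius r is drawn at 1 + k1 r^2 times it, then the intrinsics apply), "rvec" (rotation vector, rad) and "tvec" (3), from world to camera coordinates, as OpenCV has them. Camera axes: x right, y down, z forward; pixel columns grow to the right and rows downward; lengths in m; the calibration is good to about 2 mm. A picture is of the moment at which its call begins. camera_params takes no time and is no camera call.
- manip.hand_in(): hands the job in; it is judged then, once.
Trained networks look in the newest picture that a camera, given by its name, has taken for a name from the list of things; names that differ only in an ending like _2 or _b are one class to them, and where a whole thing is asked for, a point or a joint stands for the part that bears it (a point fixed in the world has none). Each returns a list of dicts, best first, with "score" (0 to 1); they miss things now and then, are a little off and sometimes report something else, mostly with a low value. They report only what shows in the picture. A call takes as long as a camera call.
- manip.find_in(camera, thing): "at" ([row, column] in pixels, amid what is visible of it).
- manip.masks_of(camera, thing): "pixels" (400x640 bool, what is visible of it) and "at" ([row, column] in pixels, amid what is visible of it).
The state is a dict: "clock": time; "qpos": joint angles; "joint_vel": joint speeds; "tau": joint torques, N m; "tcp_pos": TCP position; "tcp_rot": TCP orientation; "wrist_force": force on the tool from outside, world axes, zero at the start; "moment": the same for the moment, N m; "opening": opening from 0.0 (shut) to 1.0 (fully open); "grasp_force": force on a finger pad.
Only numpy, scipy, OpenCV 4.12 (cv2) and the standard library are available. Lean on these libraries where they do the work, as an engineer would, in place of code of your own. Each camera call takes 0.05 s, during which the arm holds its last target. There are 200 camera calls.

## Working session

There is one attempt and no reset: what is moved stays moved. The work goes in short steps, Python scripts to look and compute and a tool call to move; the robot and the scene stay as the last step left them, time stands still between calls to the robot, and variables do not carry over. Pictures are saved under pics/ and viewed, at most 10 in all, crops included, and the job is handed in when it is done.

Besides the shell and the picture viewer there is one more tool, called after "Emit:" by a JSON object that holds its "fn" and its "kwargs". play_rows: Moves the arm, as the interface text tells. Its arguments: {"type":"object","properties":{"increments":{"type":"array"},"squeeze":{"type":"number"}},"required":["increments"]}

```bash
mkdir -p pics
cat > h.py <<'E'
import numpy as np, cv2
from rig import manip
def cam(n):
    p=manip.camera_params(n); f=200/np.tan(np.radians(p['fovy'])/2)
    K=np.array([[f,0,p['cx']],[0,f,p['cy']],[0,0,1.]]); R=cv2.Rodrigues(np.array(p['rvec'],float))[0]
    return K,np.array([p['k1'],0,0,0,0.]),R,np.array(p['tvec'],float)
def ray(n,rc):
    K,d,R,t=cam(n); u=cv2.undistortPoints(np.array([[[rc[1],rc[0]]]],float),K,d)[0,0]
    return -R.T@t, R.T@np.array([u[0],u[1],1])
def atz(n,rc,z):
    o,d=ray(n,rc); return o+d*(z-o[2])/d[2]
def proj(n,P):
    K,d,R,t=cam(n); return cv2.projectPoints(np.array(P,float).reshape(-1,1,3),cv2.Rodrigues(R)[0],t,K,d)[0].reshape(-1,2)[:,::-1]
def tri(a,b):
    (o1,d1),(o2,d2)=ray('scene',a),ray('top',b)
    s=np.linalg.lstsq(np.c_[d1,-d2],o2-o1,rcond=None)[0]
    p,q=o1+s[0]*d1,o2+s[1]*d2
    return (p+q)/2,np.linalg.norm(p-q)
E
python3 - <<'E'
from h import *
np.set_printoptions(precision=4,suppress=True)
for c in('scene','top'):
    im=manip.camera(c); cv2.imwrite(f'pics/{c}0.png',im[:,:,::-1])
    for t in('stand','carriage','drum_middle','handle','camera','jar','driver'):
        print(c,t,[(np.round(x['at'],1),round(x['score'],2)) for x in manip.find_in(c,t)[:2]])
    print(-cam(c)[2].T@cam(c)[3])
o=manip.get_obs();print(o,manip.grasp_offset)
E
```

```text
scene stand [(array([164.4, 353.6]), 0.97)]
scene carriage [(array([161.1, 347.8]), 0.67)]
scene drum_middle [(array([160.8, 353.9]), 0.78)]
scene handle [(array([141.3, 319.9]), 0.61)]
scene camera [(array([312.5, 208.1]), 0.87)]
scene jar [(array([335.3, 250.7]), 0.65)]
scene driver [(array([317.7, 304.6]), 0.85)]
[ 0.9051 -0.6813  0.9318]
top stand [(array([212.3, 230.6]), 0.86)]
top carriage [(array([218.7, 254.2]), 0.78)]
top drum_middle [(array([219.3, 259.3]), 0.9)]
top handle [(array([228.1, 270.6]), 0.67)]
top camera [(array([259. , 437.5]), 0.85)]
top jar [(array([211.7, 437.4]), 0.84)]
top driver [(array([191.4, 402.8]), 0.81)]
[ 0.4297 -0.074   0.9499]
{'clock': 0.8, 'qpos': array([-71.3894,  12.1982,  -1.9713,  75.8305,  -0.0001,  90.001 ]), 'joint_vel': array([-0.0737,  0.0107, -0.0669,  0.0258, -0.0485,  0.0737]), 'tau': array([  0.0002, -68.59  ,  48.7319,   0.0012,  -0.0002,  -0.    ]), 'tcp_pos': array([ 0.1596, -0.4738,  0.2313]), 'tcp_rot': array([[ 0.9477,  0.3191, -0.    ],
       [ 0.3191, -0.9477, -0.    ],
       [-0.    ,  0.    , -1.    ]]), 'wrist_force': array([ 0.8719, -0.0872, -0.375 ]), 'moment': array([0.0027, 0.0049, 0.0153]), 'grasp_force': 0.0, 'opening': 1.0022127650934551} 0.0187
```

View pics/scene0.png

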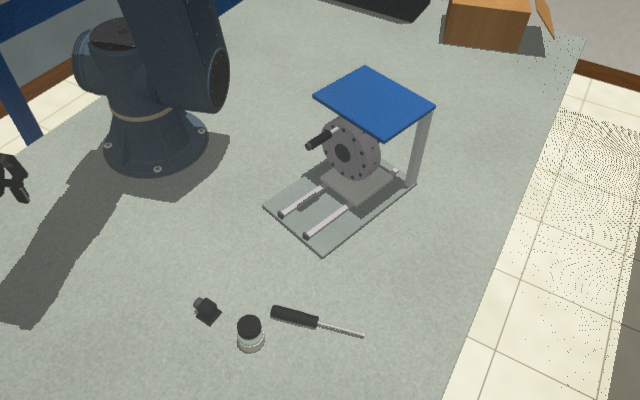

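View pics/top0.png

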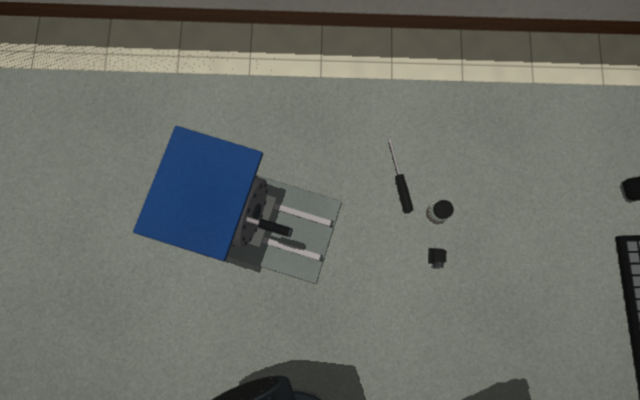

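The scene view shows the handle at about (row 141, col 320) under the blue cover. In the top view the stand is left of centre, and the handle runs from col 258 to 292 near row 228. The bystanders are well to the right. Next I fit the cover and measure the handle.

Run:
```python
from h import *
np.set_printoptions(precision=4,suppress=True)
for c in('top','scene'):
    im=cv2.imread(f'pics/{c}0.png').astype(int)
    m=((im[:,:,0]>im[:,:,2]+50)&(im[:,:,0]>im[:,:,1]+35)).astype(np.uint8)
    cs,_=cv2.findContours(m,0,1); 
    cs=[k for k in cs if 200<k[:,0,0].mean()-(0 if c=='scene' else -100)<500]; k=max(cs,key=cv2.contourArea)
    W=np.array([atz(c,(q[0,1],q[0,0]),.262)[:2] for q in k])
    r=cv2.minAreaRect((W*1000).astype(np.float32)); print(c,r,cv2.boxPoints(r))
ms={}
for c in('scene','top'):
    manip.camera(c); x=manip.masks_of(c,'handle')[0]; p=np.argwhere(x['pixels']); mu=p.mean(0)
    v=np.linalg.svd(p-mu,full_matrices=0)[2][0]; s=(p-mu)@v
    ms[c]=mu; print(c,x['score'],mu,len(p),mu+v*s.min(),mu+v*s.max())
print(tri(ms['scene'],ms['top']))
```

```text
top ((569.38232421875, 170.286376953125), (175.98452758789062, 215.36563110351562), 74.00263214111328) [[441.6195 115.3783]
 [648.645   56.025 ]
 [697.1451 225.1944]
 [490.1196 284.5477]]
scene ((573.2191772460938, 166.7138671875), (179.1278839111328, 217.9776153564453), 73.91541290283203) [[443.6826 110.8521]
 [653.1272  50.46  ]
 [702.7557 222.5757]
 [493.3112 282.9677]]
scene 0.58 [138.7329 320.0411] 146 [133.0556 329.0351] [144.1481 311.4623]
top 0.61 [227.3242 273.2485] 330 [222.6346 258.1132] [231.9917 288.3124]
(array([0.5098, 0.0345, 0.2154]), np.float64(0.0026237869480809912))
```

Emit:
{"fn": "play_rows", "kwargs": {"increments": [{"xyz": [0, 0, -0.7], "spin": -5.54, "fingers": 1}, {"xyz": [0, 0, -0.7], "spin": -5.54, "fingers": 1}, {"xyz": [0, 0, -0.7], "spin": -5.54, "fingers": 1}, {"xyz": [0, 0, -0.7], "spin": -5.54, "fingers": 1}, {"xyz": [0, 0, -0.7], "spin": -5.54, "fingers": 1}, {"xyz": [0, 0, -0.7], "spin": -5.54, "fingers": 1}, {"xyz": [0, 0, -0.7], "spin": -5.54, "fingers": 1}, {"xyz": [0, 0, -0.7], "spin": -5.54, "fingers": 1}, {"xyz": [0, 0, -0.7], "spin": -5.54, "fingers": 1}, {"xyz": [0, 0, -0.7], "spin": -5.54, "fingers": 1}]}}

```text
clock: 2.25
tcp_pos: [0.1595, -0.4738, 0.3015]
tcp_rot: [[0.272, 0.962, -0.0], [0.962, -0.272, 0.0], [0.0, -0.0, -1.0]]
wrist_force: [-0.1, 0.8, 0.2]
opening: 0.998
grasp_force: 0.0
```

Emit:
{"fn": "play_rows", "kwargs": {"increments": [{"xyz": [5.2, 1.8, 0], "spin": 0, "fingers": 1}, {"xyz": [5.2, 1.8, 0], "spin": 0, "fingers": 1}, {"xyz": [5.2, 1.8, 0], "spin": 0, "fingers": 1}, {"xyz": [5.2, 1.8, 0], "spin": 0, "fingers": 1}, {"xyz": [5.2, 1.8, 0], "spin": 0, "fingers": 1}, {"xyz": [5.2, 1.8, 0], "spin": 0, "fingers": 1}, {"xyz": [5.2, 1.8, 0], "spin": 0, "fingers": 1}, {"xyz": [5.2, 1.8, 0], "spin": 0, "fingers": 1}, {"xyz": [5.2, 1.8, 0], "spin": 0, "fingers": 1}, {"xyz": [0, 0, 0], "spin": 0, "fingers": 1}]}}

```text
clock: 3.5
tcp_pos: [0.4455, -0.0658, 0.3009]
tcp_rot: [[0.271, 0.963, -0.0], [0.963, -0.271, 0.001], [0.0, -0.001, -1.0]]
wrist_force: [-0.8, -0.1, 0.8]
opening: 1.0
grasp_force: 0.0
```

```bash
cat >> h.py <<'E'
np.set_printoptions(precision=4,suppress=True)
XS=np.array([.961,-.276,0]);YS=np.array([.276,.961,0]);Z=np.array([0,0,1.])
def togo(g,z):
    o=manip.get_obs(); d=np.array([g[0],g[1],z])-o['tcp_pos']; print(o['clock'],o['tcp_pos'],'yaw',np.degrees(np.arctan2(o['tcp_rot'][1,0],o['tcp_rot'][0,0])),'togo cm',100*o['tcp_rot'].T@d, o['opening'])
E
python3 - <<'E'
from h import *
togo((.5073,.0257),.197)
E
```

```text
3.5 [ 0.4455 -0.0658  0.3009] yaw 74.26830577219387 togo cm [10.4829  3.4709 10.3878] 0.9995304844883377
```

Emit:
{"fn": "play_rows", "kwargs": {"increments": [{"xyz": [3.5, 1.16, 0], "spin": 0, "fingers": 1}, {"xyz": [3.5, 1.16, 0], "spin": 0, "fingers": 1}, {"xyz": [3.5, 1.15, 0], "spin": 0, "fingers": 1}, {"xyz": [0, 0, 0.8], "spin": 0, "fingers": 1}, {"xyz": [0, 0, 1.6], "spin": 0, "fingers": 1}, {"xyz": [0, 0, 1.6], "spin": 0, "fingers": 1}, {"xyz": [0, 0, 1.6], "spin": 0, "fingers": 1}, {"xyz": [0, 0, 1.6], "spin": 0, "fingers": 1}, {"xyz": [0, 0, 1.6], "spin": 0, "fingers": 1}, {"xyz": [0, 0, 1.6], "spin": 0, "fingers": 1}]}}

```text
clock: 4.75
tcp_pos: [0.5059, 0.0215, 0.1968]
tcp_rot: [[0.277, 0.961, -0.0], [0.961, -0.277, -0.0], [-0.0, 0.0, -1.0]]
wrist_force: [-0.6, 0.5, -0.6]
opening: 1.0
grasp_force: 0.0
```

Run:
```python
from h import *
togo((.5073,.0257),.197)
a=manip.camera('scene')[60:240,220:440,::-1]; b=manip.camera('top')[120:300,160:380,::-1]
cv2.imwrite('pics/c1.png',cv2.resize(np.hstack([a,b]),(792,324),interpolation=cv2.INTER_CUBIC))
```

```text
4.75 [0.5059 0.0215 0.1968] yaw 73.94678348176852 togo cm [ 0.4386  0.0218 -0.0229] 0.9996017980400876
```

View pics/c1.png

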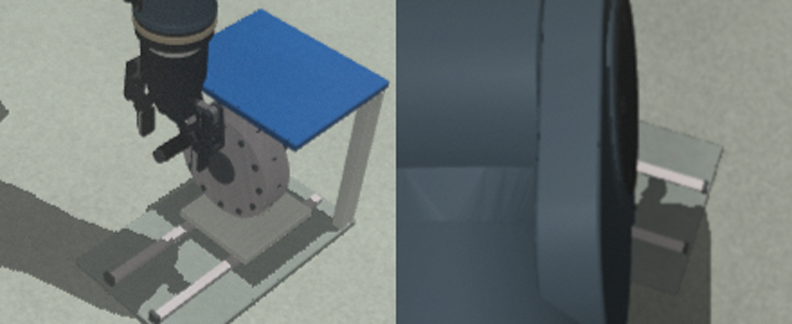

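The left crop shows the open fingers straddling the black handle in front of the rotor face, at about (140, 180) in the crop. I close on it.

Emit:
{"fn": "play_rows", "kwargs": {"increments": [{"xyz": [0.3, 0, 0], "spin": 0, "fingers": 1}, {"xyz": [0, 0, 0], "spin": 0, "fingers": -1}, {"xyz": [0, 0, 0], "spin": 0, "fingers": -1}, {"xyz": [0, 0, 0], "spin": 0, "fingers": -1}, {"xyz": [0, 0, 0], "spin": 0, "fingers": -1}, {"xyz": [0, 0, 0], "spin": 0, "fingers": -1}, {"xyz": [0, 0, 0], "spin": 0, "fingers": -1}, {"xyz": [0, 0, 0], "spin": 0, "fingers": -1}, {"xyz": [0, 0, 0], "spin": 0, "fingers": -1}, {"xyz": [0, 0, 0], "spin": 0, "fingers": -1}], "squeeze": 60}}

```text
clock: 6.1
tcp_pos: [0.5074, 0.0257, 0.1974]
tcp_rot: [[0.275, 0.961, 0.0], [0.961, -0.275, -0.0], [0.0, 0.0, -1.0]]
wrist_force: [-0.5, -0.9, 5.2]
opening: 0.214
grasp_force: 58.7
```

Emit:
{"fn": "play_rows", "kwargs": {"increments": [{"xyz": [-0.6, 0, 0], "spin": 0, "fingers": -1}, {"xyz": [-1.2, 0, 0], "spin": 0, "fingers": -1}, {"xyz": [-1.4, 0, 0], "spin": 0, "fingers": -1}, {"xyz": [-1.4, 0, 0], "spin": 0, "fingers": -1}, {"xyz": [-1.4, 0, 0], "spin": 0, "fingers": -1}, {"xyz": [-1.4, 0, 0], "spin": 0, "fingers": -1}, {"xyz": [-1.4, 0, 0], "spin": 0, "fingers": -1}, {"xyz": [-1.2, 0, 0], "spin": 0, "fingers": -1}, {"xyz": [-1.0, 0, 0], "spin": 0, "fingers": -1}, {"xyz": [-0.6, 0, 0], "spin": 0, "fingers": -1}]}}

```text
clock: 7.35
tcp_pos: [0.4755, -0.0856, 0.1974]
tcp_rot: [[0.275, 0.961, 0.001], [0.961, -0.275, 0.001], [0.002, 0.0, -1.0]]
wrist_force: [1.4, 6.5, 5.8]
opening: 0.215
grasp_force: 58.7
```

Emit:
{"fn": "play_rows", "kwargs": {"increments": [{"xyz": [-0.2, 0, 0], "spin": 0, "fingers": -1}, {"xyz": [-0.2, 0, 0], "spin": 0, "fingers": -1}, {"xyz": [-0.2, 0, 0], "spin": 0, "fingers": -1}, {"xyz": [0, 0, 0], "spin": 0, "fingers": -1}, {"xyz": [0, 0, 0], "spin": 0, "fingers": -1}, {"xyz": [0, 0, 0], "spin": 0, "fingers": -1}, {"xyz": [0, 0, 0], "spin": 0, "fingers": -1}, {"xyz": [0, 0, 0], "spin": 0, "fingers": -1}, {"xyz": [0, 0, 0], "spin": 0, "fingers": -1}, {"xyz": [0, 0, 0], "spin": 0, "fingers": -1}]}}

```text
clock: 8.6
tcp_pos: [0.4743, -0.0898, 0.1974]
tcp_rot: [[0.274, 0.962, 0.001], [0.962, -0.274, 0.004], [0.004, 0.0, -1.0]]
wrist_force: [3.9, 15.9, 4.6]
opening: 0.213
grasp_force: 58.7
```

Run:
```python
from h import *
a=manip.camera('scene'); cv2.imwrite('pics/s2.png',a[60:260,220:440,::-1])
o=manip.get_obs(); print(o['tcp_pos'],(np.array([.5074,.0257,.1974])-o['tcp_pos'])@YS,o['wrist_force'],o['moment'])
```

```text
[ 0.4743 -0.0898  0.1974] 0.12011866167138598 [ 4.232  16.5738  3.4804] [ 3.0724 -0.8171  0.0155]
```

The carriage is at its stop: 120 mm of travel and a 16 N reaction. Next come the crank rows, at 3.6 degrees per row.

```bash
cat >> h.py <<'E'
def rows(a0,step,n,r=6.5):
    a=np.radians(a0+step*np.arange(n+1)); c=np.round(np.c_[r*np.sin(a),-r*np.cos(a)],2)
    return np.round(np.diff(c,axis=0),2)
E
python3 - <<'E'
from h import *
R=rows(-20,3.6,100)
for i in range(10): print(-20+36*i, R[i*10:i*10+10].tolist())
E
```

```text
-20 [[0.38, -0.13], [0.4, -0.1], [0.4, -0.08], [0.41, -0.05], [0.4, -0.03], [0.41, 0.0], [0.41, 0.03], [0.4, 0.05], [0.41, 0.07], [0.39, 0.1]]
16 [[0.39, 0.13], [0.38, 0.15], [0.37, 0.17], [0.36, 0.19], [0.34, 0.22], [0.34, 0.24], [0.31, 0.26], [0.3, 0.28], [0.28, 0.29], [0.26, 0.32]]
52 [[0.24, 0.33], [0.22, 0.34], [0.2, 0.36], [0.18, 0.37], [0.15, 0.38], [0.13, 0.38], [0.1, 0.4], [0.08, 0.4], [0.05, 0.41], [0.03, 0.4]]
88 [[0.0, 0.41], [-0.03, 0.41], [-0.05, 0.4], [-0.07, 0.41], [-0.1, 0.39], [-0.13, 0.39], [-0.15, 0.38], [-0.17, 0.37], [-0.19, 0.36], [-0.22, 0.34]]
124 [[-0.24, 0.34], [-0.26, 0.31], [-0.28, 0.3], [-0.29, 0.28], [-0.32, 0.26], [-0.33, 0.24], [-0.34, 0.22], [-0.36, 0.2], [-0.37, 0.18], [-0.38, 0.15]]
160 [[-0.38, 0.13], [-0.4, 0.1], [-0.4, 0.08], [-0.41, 0.05], [-0.4, 0.03], [-0.41, 0.0], [-0.41, -0.03], [-0.4, -0.05], [-0.41, -0.07], [-0.39, -0.1]]
196 [[-0.39, -0.13], [-0.38, -0.15], [-0.37, -0.17], [-0.36, -0.19], [-0.34, -0.22], [-0.34, -0.24], [-0.31, -0.26], [-0.3, -0.28], [-0.28, -0.29], [-0.26, -0.32]]
232 [[-0.24, -0.33], [-0.22, -0.34], [-0.2, -0.36], [-0.18, -0.37], [-0.15, -0.38], [-0.13, -0.38], [-0.1, -0.4], [-0.08, -0.4], [-0.05, -0.41], [-0.03, -0.4]]
268 [[0.0, -0.41], [0.03, -0.41], [0.05, -0.4], [0.07, -0.41], [0.1, -0.39], [0.13, -0.39], [0.15, -0.38], [0.17, -0.37], [0.19, -0.36], [0.22, -0.34]]
304 [[0.24, -0.34], [0.26, -0.31], [0.28, -0.3], [0.29, -0.28], [0.32, -0.26], [0.33, -0.24], [0.34, -0.22], [0.36, -0.2], [0.37, -0.18], [0.38, -0.15]]
```

Emit:
{"fn": "play_rows", "kwargs": {"increments": [{"xyz": [0, 0.38, -0.13], "spin": 0, "fingers": -1}, {"xyz": [0, 0.4, -0.1], "spin": 0, "fingers": -1}, {"xyz": [0, 0.4, -0.08], "spin": 0, "fingers": -1}, {"xyz": [0, 0.41, -0.05], "spin": 0, "fingers": -1}, {"xyz": [0, 0.4, -0.03], "spin": 0, "fingers": -1}, {"xyz": [0, 0.41, 0], "spin": 0, "fingers": -1}, {"xyz": [0, 0.41, 0.03], "spin": 0, "fingers": -1}, {"xyz": [0, 0.4, 0.05], "spin": 0, "fingers": -1}, {"xyz": [0, 0.41, 0.07], "spin": 0, "fingers": -1}, {"xyz": [0, 0.39, 0.1], "spin": 0, "fingers": -1}]}}

```text
clock: 9.9
tcp_pos: [0.5123, -0.1007, 0.1983]
tcp_rot: [[0.274, 0.962, -0.001], [0.962, -0.274, 0.004], [0.004, -0.002, -1.0]]
wrist_force: [1.9, 16.1, -0.0]
opening: 0.218
grasp_force: 58.7
```

Emit:
{"fn": "play_rows", "kwargs": {"increments": [{"xyz": [0, 0.39, 0.13], "spin": 0, "fingers": -1}, {"xyz": [0, 0.38, 0.15], "spin": 0, "fingers": -1}, {"xyz": [0, 0.37, 0.17], "spin": 0, "fingers": -1}, {"xyz": [0, 0.36, 0.19], "spin": 0, "fingers": -1}, {"xyz": [0, 0.34, 0.22], "spin": 0, "fingers": -1}, {"xyz": [0, 0.34, 0.24], "spin": 0, "fingers": -1}, {"xyz": [0, 0.31, 0.26], "spin": 0, "fingers": -1}, {"xyz": [0, 0.3, 0.28], "spin": 0, "fingers": -1}, {"xyz": [0, 0.28, 0.29], "spin": 0, "fingers": -1}, {"xyz": [0, 0.26, 0.32], "spin": 0, "fingers": -1}]}}

```text
clock: 11.15
tcp_pos: [0.5441, -0.1098, 0.1755]
tcp_rot: [[0.274, 0.962, -0.001], [0.962, -0.274, 0.004], [0.003, -0.002, -1.0]]
wrist_force: [0.3, 15.9, -2.1]
opening: 0.212
grasp_force: 58.6
```

Emit:
{"fn": "play_rows", "kwargs": {"increments": [{"xyz": [0, 0.24, 0.33], "spin": 0, "fingers": -1}, {"xyz": [0, 0.22, 0.34], "spin": 0, "fingers": -1}, {"xyz": [0, 0.2, 0.36], "spin": 0, "fingers": -1}, {"xyz": [0, 0.18, 0.37], "spin": 0, "fingers": -1}, {"xyz": [0, 0.15, 0.38], "spin": 0, "fingers": -1}, {"xyz": [0, 0.13, 0.38], "spin": 0, "fingers": -1}, {"xyz": [0, 0.1, 0.4], "spin": 0, "fingers": -1}, {"xyz": [0, 0.08, 0.4], "spin": 0, "fingers": -1}, {"xyz": [0, 0.05, 0.41], "spin": 0, "fingers": -1}, {"xyz": [0, 0.03, 0.4], "spin": 0, "fingers": -1}]}}

```text
clock: 12.4
tcp_pos: [0.557, -0.1135, 0.1377]
tcp_rot: [[0.274, 0.962, -0.002], [0.962, -0.274, 0.004], [0.003, -0.003, -1.0]]
wrist_force: [-2.0, 16.5, 1.3]
opening: 0.214
grasp_force: 58.8
```

Emit:
{"fn": "play_rows", "kwargs": {"increments": [{"xyz": [0, 0, 0.41], "spin": 0, "fingers": -1}, {"xyz": [0, -0.03, 0.41], "spin": 0, "fingers": -1}, {"xyz": [0, -0.05, 0.4], "spin": 0, "fingers": -1}, {"xyz": [0, -0.07, 0.41], "spin": 0, "fingers": -1}, {"xyz": [0, -0.1, 0.39], "spin": 0, "fingers": -1}, {"xyz": [0, -0.13, 0.39], "spin": 0, "fingers": -1}, {"xyz": [0, -0.15, 0.38], "spin": 0, "fingers": -1}, {"xyz": [0, -0.17, 0.37], "spin": 0, "fingers": -1}, {"xyz": [0, -0.19, 0.36], "spin": 0, "fingers": -1}, {"xyz": [0, -0.22, 0.34], "spin": 0, "fingers": -1}]}}

```text
clock: 13.65
tcp_pos: [0.5464, -0.1104, 0.0996]
tcp_rot: [[0.274, 0.962, -0.001], [0.962, -0.274, 0.004], [0.003, -0.002, -1.0]]
wrist_force: [-3.6, 16.7, 7.7]
opening: 0.215
grasp_force: 59.5
```

Run:
```python
from h import *
a=manip.camera('scene'); cv2.imwrite('pics/s3.png',cv2.resize(np.ascontiguousarray(a[40:260,200:440,::-1]),(480,440)))
```

```text
(no output)
```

View pics/s3.png

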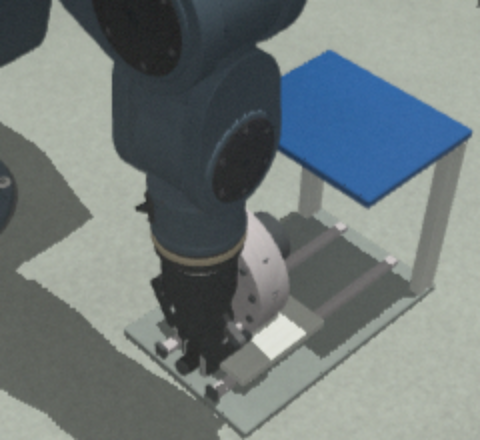

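The picture shows the carriage fully out, with the gripper holding the handle low in front of the drum (about row 330, col 200) and nothing else touching. I carry on round.

Emit:
{"fn": "play_rows", "kwargs": {"increments": [{"xyz": [0, -0.24, 0.34], "spin": 0, "fingers": -1}, {"xyz": [0, -0.26, 0.31], "spin": 0, "fingers": -1}, {"xyz": [0, -0.28, 0.3], "spin": 0, "fingers": -1}, {"xyz": [0, -0.29, 0.28], "spin": 0, "fingers": -1}, {"xyz": [0, -0.32, 0.26], "spin": 0, "fingers": -1}, {"xyz": [0, -0.33, 0.24], "spin": 0, "fingers": -1}, {"xyz": [0, -0.34, 0.22], "spin": 0, "fingers": -1}, {"xyz": [0, -0.36, 0.2], "spin": 0, "fingers": -1}, {"xyz": [0, -0.37, 0.18], "spin": 0, "fingers": -1}, {"xyz": [0, -0.38, 0.15], "spin": 0, "fingers": -1}]}}

```text
clock: 14.95
tcp_pos: [0.5176, -0.1022, 0.0755]
tcp_rot: [[0.274, 0.962, 0.003], [0.962, -0.274, 0.003], [0.003, 0.002, -1.0]]
wrist_force: [6.8, 13.8, 5.9]
opening: 0.215
grasp_force: 59.3
```

Emit:
{"fn": "play_rows", "kwargs": {"increments": [{"xyz": [0, -0.38, 0.13], "spin": 0, "fingers": -1}, {"xyz": [0, -0.4, 0.1], "spin": 0, "fingers": -1}, {"xyz": [0, -0.4, 0.08], "spin": 0, "fingers": -1}, {"xyz": [0, -0.41, 0.05], "spin": 0, "fingers": -1}, {"xyz": [0, -0.4, 0.03], "spin": 0, "fingers": -1}, {"xyz": [0, -0.41, 0], "spin": 0, "fingers": -1}, {"xyz": [0, -0.41, -0.03], "spin": 0, "fingers": -1}, {"xyz": [0, -0.4, -0.05], "spin": 0, "fingers": -1}, {"xyz": [0, -0.41, -0.07], "spin": 0, "fingers": -1}, {"xyz": [0, -0.39, -0.1], "spin": 0, "fingers": -1}]}}

```text
clock: 16.2
tcp_pos: [0.4785, -0.091, 0.0733]
tcp_rot: [[0.274, 0.962, 0.001], [0.962, -0.274, 0.003], [0.004, 0.0, -1.0]]
wrist_force: [8.8, 14.3, -8.2]
opening: 0.212
grasp_force: 58.8
```

Emit:
{"fn": "play_rows", "kwargs": {"increments": [{"xyz": [0, -0.39, -0.13], "spin": 0, "fingers": -1}, {"xyz": [0, -0.38, -0.15], "spin": 0, "fingers": -1}, {"xyz": [0, -0.37, -0.17], "spin": 0, "fingers": -1}, {"xyz": [0, -0.36, -0.19], "spin": 0, "fingers": -1}, {"xyz": [0, -0.34, -0.22], "spin": 0, "fingers": -1}, {"xyz": [0, -0.34, -0.24], "spin": 0, "fingers": -1}, {"xyz": [0, -0.31, -0.26], "spin": 0, "fingers": -1}, {"xyz": [0, -0.3, -0.28], "spin": 0, "fingers": -1}, {"xyz": [0, -0.28, -0.29], "spin": 0, "fingers": -1}, {"xyz": [0, -0.26, -0.32], "spin": 0, "fingers": -1}]}}

```text
clock: 17.45
tcp_pos: [0.4457, -0.0816, 0.0955]
tcp_rot: [[0.274, 0.962, -0.0], [0.962, -0.274, 0.004], [0.004, -0.002, -1.0]]
wrist_force: [6.6, 17.1, -10.4]
opening: 0.212
grasp_force: 58.8
```

Emit:
{"fn": "play_rows", "kwargs": {"increments": [{"xyz": [0, -0.24, -0.33], "spin": 0, "fingers": -1}, {"xyz": [0, -0.22, -0.34], "spin": 0, "fingers": -1}, {"xyz": [0, -0.2, -0.36], "spin": 0, "fingers": -1}, {"xyz": [0, -0.18, -0.37], "spin": 0, "fingers": -1}, {"xyz": [0, -0.15, -0.38], "spin": 0, "fingers": -1}, {"xyz": [0, -0.13, -0.38], "spin": 0, "fingers": -1}, {"xyz": [0, -0.1, -0.4], "spin": 0, "fingers": -1}, {"xyz": [0, -0.08, -0.4], "spin": 0, "fingers": -1}, {"xyz": [0, -0.05, -0.41], "spin": 0, "fingers": -1}, {"xyz": [0, -0.03, -0.4], "spin": 0, "fingers": -1}]}}

```text
clock: 18.7
tcp_pos: [0.4321, -0.0777, 0.1331]
tcp_rot: [[0.274, 0.962, -0.001], [0.962, -0.274, 0.004], [0.004, -0.003, -1.0]]
wrist_force: [4.8, 17.6, -9.9]
opening: 0.218
grasp_force: 58.9
```

Emit:
{"fn": "play_rows", "kwargs": {"increments": [{"xyz": [0, 0, -0.41], "spin": 0, "fingers": -1}, {"xyz": [0, 0.03, -0.41], "spin": 0, "fingers": -1}, {"xyz": [0, 0.05, -0.4], "spin": 0, "fingers": -1}, {"xyz": [0, 0.07, -0.41], "spin": 0, "fingers": -1}, {"xyz": [0, 0.1, -0.39], "spin": 0, "fingers": -1}, {"xyz": [0, 0.13, -0.39], "spin": 0, "fingers": -1}, {"xyz": [0, 0.15, -0.38], "spin": 0, "fingers": -1}, {"xyz": [0, 0.17, -0.37], "spin": 0, "fingers": -1}, {"xyz": [0, 0.19, -0.36], "spin": 0, "fingers": -1}, {"xyz": [0, 0.22, -0.34], "spin": 0, "fingers": -1}]}}

```text
clock: 19.95
tcp_pos: [0.4422, -0.0806, 0.1715]
tcp_rot: [[0.274, 0.962, -0.003], [0.962, -0.274, 0.005], [0.004, -0.004, -1.0]]
wrist_force: [-1.2, 18.8, -5.7]
opening: 0.21
grasp_force: 59.3
```

Emit:
{"fn": "play_rows", "kwargs": {"increments": [{"xyz": [0, 0.24, -0.34], "spin": 0, "fingers": -1}, {"xyz": [0, 0.26, -0.31], "spin": 0, "fingers": -1}, {"xyz": [0, 0.28, -0.3], "spin": 0, "fingers": -1}, {"xyz": [0, 0.29, -0.28], "spin": 0, "fingers": -1}, {"xyz": [0, 0.32, -0.26], "spin": 0, "fingers": -1}, {"xyz": [0, 0.33, -0.24], "spin": 0, "fingers": -1}, {"xyz": [0, 0.34, -0.22], "spin": 0, "fingers": -1}, {"xyz": [0, 0.36, -0.2], "spin": 0, "fingers": -1}, {"xyz": [0, 0.37, -0.18], "spin": 0, "fingers": -1}, {"xyz": [0, 0.38, -0.15], "spin": 0, "fingers": -1}]}}

```text
clock: 21.2
tcp_pos: [0.4732, -0.0895, 0.1969]
tcp_rot: [[0.274, 0.962, -0.001], [0.962, -0.274, 0.004], [0.004, -0.003, -1.0]]
wrist_force: [-3.4, 18.4, 4.0]
opening: 0.214
grasp_force: 60.2
```

```bash
cat > fit.py <<'E'
from h import *
D=np.array([[.5123,-.1007,.1983,1.9,16.1,0],[.5441,-.1098,.1755,.3,15.9,-2.1],[.557,-.1135,.1377,-2,16.5,1.3],[.5464,-.1104,.0996,-3.6,16.7,7.7],[.5176,-.1022,.0755,6.8,13.8,5.9],[.4785,-.091,.0733,8.8,14.3,-8.2],[.4457,-.0816,.0955,6.6,17.1,-10.4],[.4321,-.0777,.1331,4.8,17.6,-9.9],[.4422,-.0806,.1715,-1.2,18.8,-5.7],[.4732,-.0895,.1969,-3.4,18.4,4]])
P,F=D[:,:3],D[:,3:]
k=np.polyfit(P[:,0],P[:,1],1)[0]; xs=np.array([1,k,0])/np.hypot(1,k); print('yaw',np.degrees(np.arctan(k)))
x,z=P@xs,P[:,2]
s=np.linalg.lstsq(np.c_[2*x,2*z,x*0+1],x*x+z*z,rcond=None)[0]; print('centre',s[:2],'r',np.sqrt(s[2]+s[0]**2+s[1]**2))
a=np.arctan2(x-s[0],z-s[1])
T=-(F@xs*np.cos(a)-F[:,2]*np.sin(a))*.065; Rr=F@xs*np.sin(a)+F[:,2]*np.cos(a)
c=np.linalg.lstsq(np.c_[a*0+1,np.sin(a),np.cos(a)],T,rcond=None)[0]
A=np.hypot(c[1],c[2]); phi=np.degrees(np.arctan2(-c[2],-c[1]))
print(np.degrees(a)%360,T,Rr,c,'A',A,'res',T-np.c_[a*0+1,np.sin(a),np.cos(a)]@c)
print('phi',phi,'handle target',(180-phi)%360)
E
python3 fit.py
```

```text
yaw -15.982989418007419
centre [0.5018 0.136 ] r 0.06497614737042802
[ 16.4881  52.4987  88.4644 123.9996 158.3811 194.934  231.4828 267.4809
 303.1228 339.9672] [0.1625 0.0535 0.0957 0.122  0.3067 0.4214 0.5952 0.6422 0.5351 0.4199] [ -0.7398  -4.523   -6.4288 -10.9872  -4.4765   6.7576   5.1963   0.6667
   2.1869   6.6132] [ 0.3368 -0.2843 -0.0551] A 0.2895815671356659 res [-0.0407 -0.0241  0.0446 -0.0099  0.0234 -0.0419  0.0016  0.019  -0.0096
  0.0376]
phi 10.978629474985574 handle target 169.02137052501442
```

The fit is good: friction 0.337 N m, imbalance 0.29 N m, heavy side about 11° ahead of the handle. I crank back toward the target to check from the other direction.

Emit:
{"fn": "play_rows", "kwargs": {"increments": [{"xyz": [0, -0.38, 0.15], "spin": 0, "fingers": -1}, {"xyz": [0, -0.37, 0.18], "spin": 0, "fingers": -1}, {"xyz": [0, -0.36, 0.2], "spin": 0, "fingers": -1}, {"xyz": [0, -0.34, 0.22], "spin": 0, "fingers": -1}, {"xyz": [0, -0.33, 0.24], "spin": 0, "fingers": -1}, {"xyz": [0, -0.32, 0.26], "spin": 0, "fingers": -1}, {"xyz": [0, -0.29, 0.28], "spin": 0, "fingers": -1}, {"xyz": [0, -0.28, 0.3], "spin": 0, "fingers": -1}, {"xyz": [0, -0.26, 0.31], "spin": 0, "fingers": -1}, {"xyz": [0, -0.24, 0.34], "spin": 0, "fingers": -1}]}}

```text
clock: 22.45
tcp_pos: [0.443, -0.0808, 0.1725]
tcp_rot: [[0.274, 0.962, -0.0], [0.962, -0.274, 0.004], [0.004, -0.001, -1.0]]
wrist_force: [-1.6, 18.1, 7.6]
opening: 0.214
grasp_force: 60.6
```

Emit:
{"fn": "play_rows", "kwargs": {"increments": [{"xyz": [0, -0.22, 0.34], "spin": 0, "fingers": -1}, {"xyz": [0, -0.19, 0.36], "spin": 0, "fingers": -1}, {"xyz": [0, -0.17, 0.37], "spin": 0, "fingers": -1}, {"xyz": [0, -0.15, 0.38], "spin": 0, "fingers": -1}, {"xyz": [0, -0.13, 0.39], "spin": 0, "fingers": -1}, {"xyz": [0, -0.1, 0.39], "spin": 0, "fingers": -1}, {"xyz": [0, -0.07, 0.41], "spin": 0, "fingers": -1}, {"xyz": [0, -0.05, 0.4], "spin": 0, "fingers": -1}, {"xyz": [0, -0.03, 0.41], "spin": 0, "fingers": -1}, {"xyz": [0, 0, 0.41], "spin": 0, "fingers": -1}]}}

```text
clock: 23.7
tcp_pos: [0.4321, -0.0777, 0.1333]
tcp_rot: [[0.274, 0.962, -0.001], [0.962, -0.274, 0.004], [0.004, -0.002, -1.0]]
wrist_force: [1.0, 19.2, 1.0]
opening: 0.214
grasp_force: 59.9
```

Emit:
{"fn": "play_rows", "kwargs": {"increments": [{"xyz": [0, 0.03, 0.4], "spin": 0, "fingers": -1}, {"xyz": [0, 0.05, 0.41], "spin": 0, "fingers": -1}, {"xyz": [0, 0.08, 0.4], "spin": 0, "fingers": -1}, {"xyz": [0, 0.1, 0.4], "spin": 0, "fingers": -1}, {"xyz": [0, 0.13, 0.38], "spin": 0, "fingers": -1}, {"xyz": [0, 0.15, 0.38], "spin": 0, "fingers": -1}, {"xyz": [0, 0.18, 0.37], "spin": 0, "fingers": -1}, {"xyz": [0, 0.2, 0.36], "spin": 0, "fingers": -1}, {"xyz": [0, 0.22, 0.34], "spin": 0, "fingers": -1}, {"xyz": [0, 0.24, 0.33], "spin": 0, "fingers": -1}]}}

```text
clock: 24.95
tcp_pos: [0.4456, -0.0816, 0.0956]
tcp_rot: [[0.274, 0.962, -0.001], [0.962, -0.274, 0.004], [0.004, -0.002, -1.0]]
wrist_force: [1.7, 18.1, -0.6]
opening: 0.21
grasp_force: 59.8
```

Emit:
{"fn": "play_rows", "kwargs": {"increments": [{"xyz": [0, 0.26, 0.32], "spin": 0, "fingers": -1}, {"xyz": [0, 0.28, 0.29], "spin": 0, "fingers": -1}, {"xyz": [0, 0.3, 0.28], "spin": 0, "fingers": -1}, {"xyz": [0, 0.31, 0.26], "spin": 0, "fingers": -1}, {"xyz": [0, 0.34, 0.24], "spin": 0, "fingers": -1}, {"xyz": [0, 0.34, 0.22], "spin": 0, "fingers": -1}, {"xyz": [0, 0.36, 0.19], "spin": 0, "fingers": -1}, {"xyz": [0, 0.37, 0.17], "spin": 0, "fingers": -1}, {"xyz": [0, 0.38, 0.15], "spin": 0, "fingers": -1}, {"xyz": [0, 0.39, 0.13], "spin": 0, "fingers": -1}]}}

```text
clock: 26.2
tcp_pos: [0.4779, -0.0909, 0.0734]
tcp_rot: [[0.274, 0.962, -0.0], [0.962, -0.274, 0.004], [0.004, -0.001, -1.0]]
wrist_force: [1.9, 18.0, 3.9]
opening: 0.214
grasp_force: 60.1
```

Emit:
{"fn": "play_rows", "kwargs": {"increments": [{"xyz": [0, 0.39, 0.1], "spin": 0, "fingers": -1}, {"xyz": [0, 0.41, 0.07], "spin": 0, "fingers": -1}, {"xyz": [0, 0.4, 0.05], "spin": 0, "fingers": -1}, {"xyz": [0, 0.41, 0.03], "spin": 0, "fingers": -1}, {"xyz": [0, 0.41, 0], "spin": 0, "fingers": -1}, {"xyz": [0, 0.4, -0.03], "spin": 0, "fingers": -1}, {"xyz": [0, 0.41, -0.05], "spin": 0, "fingers": -1}, {"xyz": [0, 0.4, -0.08], "spin": 0, "fingers": -1}, {"xyz": [0, 0.4, -0.1], "spin": 0, "fingers": -1}, {"xyz": [0, 0.38, -0.13], "spin": 0, "fingers": -1}]}}

```text
clock: 27.45
tcp_pos: [0.5158, -0.1017, 0.0748]
tcp_rot: [[0.274, 0.962, -0.001], [0.962, -0.274, 0.004], [0.004, -0.002, -1.0]]
wrist_force: [-4.2, 17.8, 6.8]
opening: 0.214
grasp_force: 60.5
```

Emit:
{"fn": "play_rows", "kwargs": {"increments": [{"xyz": [0, 0.38, -0.15], "spin": 0, "fingers": -1}, {"xyz": [0, 0.37, -0.18], "spin": 0, "fingers": -1}, {"xyz": [0, 0.36, -0.2], "spin": 0, "fingers": -1}, {"xyz": [0, 0.34, -0.22], "spin": 0, "fingers": -1}, {"xyz": [0, 0.33, -0.24], "spin": 0, "fingers": -1}, {"xyz": [0, 0.32, -0.26], "spin": 0, "fingers": -1}, {"xyz": [0, 0.29, -0.28], "spin": 0, "fingers": -1}, {"xyz": [0, 0.28, -0.3], "spin": 0, "fingers": -1}, {"xyz": [0, 0.26, -0.31], "spin": 0, "fingers": -1}, {"xyz": [0, 0.24, -0.34], "spin": 0, "fingers": -1}]}}

```text
clock: 28.7
tcp_pos: [0.5455, -0.1102, 0.0986]
tcp_rot: [[0.274, 0.962, -0.003], [0.962, -0.274, 0.004], [0.003, -0.004, -1.0]]
wrist_force: [-2.2, 17.9, -5.2]
opening: 0.217
grasp_force: 59.3
```

Emit:
{"fn": "play_rows", "kwargs": {"increments": [{"xyz": [0, 0.22, -0.34], "spin": 0, "fingers": -1}, {"xyz": [0, 0.19, -0.36], "spin": 0, "fingers": -1}, {"xyz": [0, 0.17, -0.37], "spin": 0, "fingers": -1}, {"xyz": [0, 0.15, -0.38], "spin": 0, "fingers": -1}, {"xyz": [0, 0.13, -0.39], "spin": 0, "fingers": -1}, {"xyz": [0, 0.1, -0.39], "spin": 0, "fingers": -1}, {"xyz": [0, 0.07, -0.41], "spin": 0, "fingers": -1}, {"xyz": [0, 0.05, -0.4], "spin": 0, "fingers": -1}, {"xyz": [0, 0.03, -0.41], "spin": 0, "fingers": -1}, {"xyz": [0, 0, -0.41], "spin": 0, "fingers": -1}]}}

```text
clock: 29.95
tcp_pos: [0.5569, -0.1134, 0.1372]
tcp_rot: [[0.274, 0.962, -0.002], [0.962, -0.274, 0.004], [0.003, -0.003, -1.0]]
wrist_force: [2.3, 16.4, -10.2]
opening: 0.209
grasp_force: 58.9
```

```bash
cat > fit2.py <<'E'
from fit import *
print('---')
D2=np.array([[.443,-.0808,.1725,-1.6,18.1,7.6],[.4321,-.0777,.1333,1,19.2,1],[.4456,-.0816,.0956,1.7,18.1,-.6],[.4779,-.0909,.0734,1.9,18,3.9],[.5158,-.1017,.0748,-4.2,17.8,6.8],[.5455,-.1102,.0986,-2.2,17.9,-5.2],[.5569,-.1134,.1372,2.3,16.4,-10.2]])
d=np.r_[np.ones(10),-np.ones(len(D2))]; D=np.r_[D,D2]; P,F=D[:,:3],D[:,3:]
a=np.arctan2(P@xs-s[0],P[:,2]-s[1]); G=-(F@xs*np.cos(a)-F[:,2]*np.sin(a))*.065
M=np.c_[d,np.sin(a),np.cos(a)]
for q in (slice(0,10),slice(10,None),slice(None)):
    c=np.linalg.lstsq(M[q],G[q],rcond=None)[0]; print(c,np.hypot(*c[1:]),'target',(180-np.degrees(np.arctan2(-c[2],-c[1])))%360,(G-M@c)[q])
E
python3 fit2.py|sed -n '/---/,$p'
```

```text
---
[ 0.3368 -0.2843 -0.0551] 0.2895815671356659 target 169.02137052501442 [-0.0407 -0.0241  0.0446 -0.0099  0.0234 -0.0419  0.0016  0.019  -0.0096
  0.0376]
[ 0.3654 -0.2785 -0.0573] 0.2843407753769344 target 168.36781736133906 [-0.0021  0.0084  0.0069 -0.0278  0.0098  0.0199 -0.015 ]
[ 0.3475 -0.28   -0.0501] 0.2844099440313083 target 169.85334141774155 [-0.0576 -0.0414  0.0294 -0.0214  0.0157 -0.0467 -0.0026  0.0128 -0.0195
  0.0236 -0.0253 -0.0107 -0.0077 -0.0391 -0.0008  0.0074 -0.0316]
```

Both directions agree: the handle belongs at about 169° from the top.

```bash
python3 -c "
from h import *
print(rows(88,4.5,18).tolist())"
```

```text
[[-0.01, 0.51], [-0.04, 0.51], [-0.08, 0.51], [-0.12, 0.49], [-0.16, 0.49], [-0.2, 0.47], [-0.23, 0.45], [-0.27, 0.43], [-0.3, 0.42], [-0.34, 0.38], [-0.36, 0.36], [-0.39, 0.33], [-0.41, 0.3], [-0.44, 0.27], [-0.45, 0.22], [-0.48, 0.2], [-0.48, 0.15], [-0.5, 0.12]]
```

Emit:
{"fn": "play_rows", "kwargs": {"increments": [{"xyz": [0, -0.01, 0.51], "spin": 0, "fingers": -1}, {"xyz": [0, -0.04, 0.51], "spin": 0, "fingers": -1}, {"xyz": [0, -0.08, 0.51], "spin": 0, "fingers": -1}, {"xyz": [0, -0.12, 0.49], "spin": 0, "fingers": -1}, {"xyz": [0, -0.16, 0.49], "spin": 0, "fingers": -1}, {"xyz": [0, -0.2, 0.47], "spin": 0, "fingers": -1}, {"xyz": [0, -0.23, 0.45], "spin": 0, "fingers": -1}, {"xyz": [0, -0.27, 0.43], "spin": 0, "fingers": -1}, {"xyz": [0, -0.3, 0.42], "spin": 0, "fingers": -1}, {"xyz": [0, -0.34, 0.38], "spin": 0, "fingers": -1}]}}

```text
clock: 31.2
tcp_pos: [0.5404, -0.1087, 0.0917]
tcp_rot: [[0.274, 0.962, -0.0], [0.962, -0.274, 0.004], [0.003, -0.001, -1.0]]
wrist_force: [-1.1, 16.4, 9.2]
opening: 0.212
grasp_force: 60.9
```

Emit:
{"fn": "play_rows", "kwargs": {"increments": [{"xyz": [0, -0.36, 0.36], "spin": 0, "fingers": -1}, {"xyz": [0, -0.39, 0.33], "spin": 0, "fingers": -1}, {"xyz": [0, -0.41, 0.3], "spin": 0, "fingers": -1}, {"xyz": [0, -0.44, 0.27], "spin": 0, "fingers": -1}, {"xyz": [0, -0.45, 0.22], "spin": 0, "fingers": -1}, {"xyz": [0, -0.48, 0.2], "spin": 0, "fingers": -1}, {"xyz": [0, -0.48, 0.15], "spin": 0, "fingers": -1}, {"xyz": [0, -0.5, 0.12], "spin": 0, "fingers": -1}, {"xyz": [0, 0, 0], "spin": 0, "fingers": -1}, {"xyz": [0, 0, 0], "spin": 0, "fingers": -1}]}}

```text
clock: 32.45
tcp_pos: [0.5077, -0.0994, 0.0725]
tcp_rot: [[0.274, 0.962, 0.001], [0.962, -0.274, 0.003], [0.004, 0.0, -1.0]]
wrist_force: [5.5, 16.0, 2.3]
opening: 0.212
grasp_force: 60.2
```

Emit:
{"fn": "play_rows", "kwargs": {"increments": [{"xyz": [0, 0, 0], "spin": 0, "fingers": -1}, {"xyz": [0, 0, 0], "spin": 0, "fingers": -1}, {"xyz": [0, 0, 0], "spin": 0, "fingers": -1}, {"xyz": [0, 0, 0], "spin": 0, "fingers": -1}, {"xyz": [0, 0, 0], "spin": 0, "fingers": -1}, {"xyz": [0, 0, 0], "spin": 0, "fingers": -1}, {"xyz": [0, 0, 0], "spin": 0, "fingers": -1}, {"xyz": [0, 0, 0], "spin": 0, "fingers": -1}, {"xyz": [0, 0, 0], "spin": 0, "fingers": -1}, {"xyz": [0, 0, 0], "spin": 0, "fingers": -1}]}}

```text
clock: 33.7
tcp_pos: [0.5077, -0.0994, 0.0725]
tcp_rot: [[0.274, 0.962, 0.001], [0.962, -0.274, 0.003], [0.004, 0.0, -1.0]]
wrist_force: [4.4, 15.0, 2.8]
opening: 0.214
grasp_force: 60.2
```

```bash
python3 - <<'E' | tail -2
from fit import *
o=manip.get_obs(); p=o['tcp_pos']; print(np.degrees(np.arctan2(p@xs-s[0],p[2]-s[1]))%360, p@YS, np.array([.4743,-.0898,0])@YS,o['grasp_force'],o['wrist_force'],o['clock'])
a=manip.camera('scene'); cv2.imwrite('pics/s4.png',a[:,:,::-1])
E
```

```text
phi 10.978629474985574 handle target 169.02137052501442
167.8834353070013 0.04462343295128602 0.04460900000000002 60.24461567401886 [ 4.4325 14.9787  2.7908] 33.7
```

View pics/s4.png

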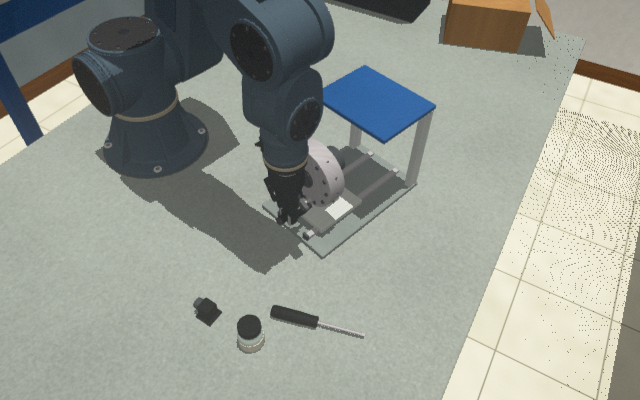

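The handle is held at 168° with the carriage at its stop. The gripper is at about (210, 290), and the bystanders are where they started.

```bash
python3 -c "
from rig import manip
print(manip.hand_in())"
```

```text
the job is handed in; nothing more can be done
None
```

I handed the job in at about 34 s with the carriage against its stop, the heavy side pointing down to within a few degrees by my force fit (the limit is 17°), the handle still gripped at 60 N, and the bystanders unmoved; the hand-in call gave no verdict.

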